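# Find and mark the balance point of a lifting beam

## Robot

A 6-joint arm with a two-finger parallel gripper is mounted at the origin on the work surface. World frame = base frame: x ahead of the robot, y to its left, z up, the work surface at z = 0. Lengths are in m, angles in rad, forces in N, time in s.
With the tool pointing down it reaches from about 0.35 to 0.775 m from the base axis. Payload 7.3 kg.
Tool frame: the origin (TCP) lies at the very end of the fingers, on their centre line; the grasp point (between the pads) lies 19 mm behind it; z points along the fingers, y is the line along which they close (so a half turn about z gives the same grasp; the last joint's range is limited). The gripper opens to 92 mm and grips with 3 to 60 N. Pads are 19 mm wide; open, the fingers measure 130 mm over their backs; the gripper's body (75 mm by 190 mm) begins 47 mm behind the grasp point.
Start: joints at [-1.432, 0.342, 1.524, -0, 1.275, -0.146], TCP at [0.148, -0.504, 0.227] pointing down, gripper open.
Joint ranges: [-2.53, 2.53], [-0.77, 2.02], [0.04, 2.7], [-1, 4.14], [0.28, 2.66], [-3.11, 3.11]. Speed limits (rad/s): [2.57, 2.57, 3.14, 3.14, 3.14, 3.14].

## Interface

Orientations are given as [roll, pitch, yaw] about the fixed x, y, z axes, in that order (R = Rz(yaw) Ry(pitch) Rx(roll)).
In Python, from cell import robot gives the robot as it stands.
- The arm moves only by the tool apply_moves, never from a script. Its argument "motion" is text: rows parted by semicolons, each of 7 numbers parted by spaces: the opening in per cent of the stroke, from 0 (shut) to 100 (fully open), then the shift along the tool's x, y, z in cm, then the turn, a rotation vector about the tool's x, y, z in rad. A call has 1 to 20 rows; each row shifts and turns the commanded pose from where the row before left it, along the tool's axes as they then stand; what a row does not reach is not made up. A row lasts 1/8 s, in which the tool goes at most 62.5 mm and 10.7 degrees, less where a joint would pass 70% of its speed; a pose out of reach is approached as far as the arm can. A call with a gripper value outside its range is refused whole. The fingers move at their own pace and stop on an object; "force" is the grip in N (left out, the last holds). Time passes only in rows, so rows that do not move let the fingers close. It gives the time, the measured TCP pose, the force, the opening and the grip force at its end, in the units of the state.
- robot.observe(): the state, without advancing time (a new reading comes with each control period).
- robot.read_camera(name): name is "scene" or "side" or "wrist"; returns a dict with "img" (420x560x3 uint8, red, green, blue), "fovy" (degrees; the focal length in pixels is half the picture's height over the tangent of half this angle, whatever the lens; pixels are square), "cx", "cy" (the principal point, pixels), "R" (3x3) and "t" (3): a world point X has camera coordinates R X + t; the wrist camera has in their place "hand_eye" (4x4, takes a point from camera to tool coordinates, whose origin is the TCP and whose axes are the flange's). Camera axes: x right, y down, z forward; pixel columns grow to the right and rows downward; lengths in m; the calibration is good to about 2 mm. A picture is of the moment at which its call begins: read the wrist's pose just before it. There is no depth.
- robot.hand_in(): hands the job in; it is judged then, once.
Trained networks look in a picture, given as the dict that the camera call returned (one of the last four; its "shot" number tells which), for a name from the list of things; names that differ only in an ending like _2 or _b are one class to them, and where a whole thing is asked for, a point or a joint stands for the part that bears it (a point fixed in the world has none). Each returns a list of dicts, best first, with "score" (0 to 1); they miss things now and then, are a little off and sometimes report something else, mostly with a low value. They report only what shows in the picture. A call takes as long as a camera call. They do not tell look-alikes from the thing itself.
- robot.search_frame(target, picture): "centre" ([x, y, z] in m, in world coordinates, good to about 4 mm: the middle of the surface that is visible of it).
- robot.trace(target, picture): "pixels" (420x560 bool, what is visible of it).
The state is a dict: "time": time; "qpos": joint angles; "qvel": joint speeds; "joint_efforts": joint torques, N m; "tool_pos": TCP position; "tool_rot": TCP orientation; "contact_force": force on the tool from outside, world axes, zero at the start; "torque": the same for the moment, N m; "opening": finger opening in m; "grip_force": force on a finger pad.
Only numpy, scipy, OpenCV 4.12 (cv2) and the standard library are available. Lean on these libraries where they do the work, as an engineer would, in place of code of your own. Each camera call takes 0.05 s, during which the arm holds its last target. There are 200 camera calls.

## Task

Slide the yellow lifting beam along the knife edge of the blue stand, without picking it up or pressing it down hard, until it balances level there by itself, neither end tipped down. Then mark the balance point: set the orange saddle astride the beam directly above the knife edge, fully down, and let go, leaving the beam still balanced level. Leave the tools and stock around it alone.

Things in the scene. Friction and masses are not known exactly. Their poses are not given: they have to be found in the camera images.
- beam: Yellow channel 400 (y) x 40 mm (x), open side down, lying over the stand; about 0.8 kg. Origin: middle of the underside of its 4 mm web (top plate); top face, all free, at z +4, the 3 mm side flanges hang to z -26 mm. Can be gripped across its flanges at the middle. Starts tipped, 65 to 80 mm off centre to the stand's +y, +y end down. Balance point unknown, within 56 mm of the middle.
- beam_plus (a point): Middle of the top edge of the beam's +y end (beam y = +200, z = +4 mm). Under this end hangs a dark steel ballast block 40 wide, 50 long, from beam y = +152 to +202, z = 0 to -55 mm. Its fill is unknown and differs from the other's.
- beam_minus (a point): The same at the beam's -y end (beam y = -200, z = +4 mm), with a like block under it.
- stand: Fixed blue stand, base plate 100 x 150 x 15 mm (x, y, z); origin at its underside's centre; y is the way the beam lies and slides. Three posts 29 mm wide (x), inside the channel with 2.5 mm play a side: the knife edge in the middle, soft feet at y = +50 and -50 mm. The beam tips at most about 0.09 rad. +y end low: slide it towards -y; -y end low: towards +y.
- knife (a point): Middle of the steel knife edge's top, 110 mm above the table; axes as the stand's. The edge is 29 mm long in x and a flat 3 mm wide in y. Let go, the beam settles in about 1.5 s: level within 0.03 rad when its balance point is within about 3 mm of the edge, tipped fully to one side when more than about 7 mm off, part way in between.
- foot_plus_top (a point): Top of the round black foot at the stand's y = +50 mm: a soft damped spring (under 1 N) that follows the beam's underside and stops its rocking; it moves from 4.5 mm above to 4.5 mm below the knife edge's height, where it is a hard stop.
- foot_minus_top (a point): Top of the round black foot at the stand's y = -50 mm: a soft damped spring (under 1 N) that follows the beam's underside and stops its rocking; it moves from 4.5 mm above to 4.5 mm below the knife edge's height, where it is a hard stop.
- saddle: Orange marker saddle 52 (x) x 26 mm (y), 60 g, standing on the table on its two legs. Origin: centre between the leg ends. Legs 4 mm thick, 18 high, 44 mm apart inside (x): it straddles the 40 mm beam with its y along the beam's y, either way round. Bridge z = 18 to 23 mm; its underside rests on the beam's top, the origin then 96 mm above the table.
- saddle_post (a point): Centre of the top of the saddle's square grip post, 16 x 16 mm, from z = 23 to 59 mm above the saddle's origin.
- jar: Bystander: jar, 70 mm diameter, 90 mm high, behind the stand; origin at its base.
- tin: Bystander: red-labelled tin, 90 mm diameter, 110 mm high, right of the stand; origin at its base.
- bracket: Bystander: flat aluminium L-bracket, 160 x 145 x 5 mm, lying behind the stand; origin in the underside of its long arm.
- offcut: Bystander: wooden block 90 x 140 x 40 mm, left of the stand; origin at the underside.
- hammer: Bystander: hammer lying left in front; origin at its underside, handle towards its -x.
- wrench: Bystander: wrench lying right in front; origin at its underside.
Things that resemble listed ones, but are neither listed nor needed, are in the scene too. Of the things like the saddle, leave any that is green; of the rest the smaller one is meant.

How it is judged:
By the outcome, as a careful person would: the job done as asked, in the order asked, and still so for the second after the job is handed in, with the robot touching nothing.
It also fails if it takes over 72 s, if anything falls off the work surface, if the arm or the gripper's body presses on something with over 40 N, if the wrist force passes 120 N, or if a joint passes its speed limit or range.

## Working session

There is one attempt and no reset: what is moved stays moved. The work goes in short steps, Python scripts to look and compute and a tool call to move; the robot and the scene stay as the last step left them, time stands still between calls to the robot, and variables do not carry over. Pictures are saved under pics/ and viewed, at most 10 in all, crops included, and the job is handed in when it is done.

Besides the shell and the picture viewer there is one more tool, called in YAML: its name, and indented under it one key for each argument. apply_moves: Moves the arm, as the interface text tells. Its arguments: {"type":"object","properties":{"motion":{"type":"string"},"force":{"type":"number"}},"required":["motion"]}

```bash
mkdir -p pics; cat > h.py <<'E'
import numpy as np, cv2
from cell import robot
def K(c):
    f=210/np.tan(np.radians(c["fovy"])/2); return np.array([[f,0,c["cx"]],[0,f,c["cy"]],[0,0,1]])
def proj(c,X):
    p=(np.asarray(X)@c["R"].T+c["t"])@K(c).T; return p[...,:2]/p[...,2:]
def back(c,uv,z):
    d=c["R"].T@np.linalg.inv(K(c))@np.array([*uv,1.]); o=-c["R"].T@c["t"]; return o+d*(z-o[2])/d[2]
def save(c,n): cv2.imwrite("pics/"+n,c["img"][:,:,::-1])
E
python3 - <<'E'
from h import *
s=robot.observe(); print(s)
a=robot.read_camera("scene"); b=robot.read_camera("side")
for n,c in(("scene",a),("side",b)):
    print(n,c["fovy"],c["R"].round(2).tolist(),c["t"].round(2))
    for t in ["beam","beam_plus","beam_minus","knife","stand","foot_plus_top","foot_minus_top","saddle","saddle_post","jar","tin","bracket","offcut"]:
        print(t,[(np.round(r["centre"],3).tolist(),round(r["score"],2)) for r in robot.search_frame(t,c)[:4]])
im=np.hstack([a["img"],b["img"]]); cv2.imwrite("pics/1.png",cv2.resize(np.vstack([a["img"],b["img"]]),(400,600))[:,:,::-1])
save(a,"a.png");save(b,"b.png")
E
```

```text
{'time': 0.0, 'qpos': array([-1.43199049e+00,  3.42749138e-01,  1.52504886e+00, -6.16115530e-06,
        1.27537741e+00, -1.45984425e-01]), 'qvel': array([ 0.00275956, -0.00165544,  0.00077679,  0.00040919, -0.00034137,
        0.00174966]), 'joint_efforts': array([ 1.32117730e-03, -4.31239271e+01, -2.44222820e+01,  7.18768453e-02,
        5.58445835e-02, -1.37068182e-04]), 'tool_pos': array([ 0.1474712 , -0.50342887,  0.22602014]), 'tool_rot': array([-3.14002588e+00, -2.24408406e-04,  2.84791888e-01]), 'contact_force': array([-1.14089775,  0.52661655,  0.15722991]), 'torque': array([-0.03517385, -0.07063608,  0.02182846]), 'grip_force': 0.0, 'opening': 0.09189184560593977}
scene 47.930922598934835 [[0.2, 0.98, -0.0], [0.77, -0.15, -0.62], [-0.61, 0.12, -0.78]] [-0.14 -0.36  1.68]
beam [([0.618, 0.108, 0.1], 0.59)]
beam_plus [([0.616, 0.107, 0.098], 0.6)]
beam_minus [([0.616, 0.108, 0.101], 0.89)]
knife [([0.618, 0.041, 0.014], 0.93)]
stand [([0.618, 0.04, 0.015], 0.98)]
foot_plus_top []
foot_minus_top []
saddle [([0.332, 0.111, 0.034], 0.88), ([0.418, 0.006, 0.019], 0.7), ([0.446, 0
[... 510 characters left out ...]
]
beam_plus [([0.594, 0.035, 0.108], 0.9)]
beam_minus [([0.598, 0.037, 0.106], 0.72), ([0.452, 0.377, 0.024], 0.72), ([0.433, 0.096, 0.02], 0.25)]
knife [([0.581, 0.016, 0.017], 0.57), ([0.739, -0.01, 0.004], 0.41)]
stand [([0.579, 0.017, 0.014], 0.98)]
foot_plus_top [([0.599, 0.037, 0.108], 0.49)]
foot_minus_top []
saddle [([0.409, 0.0, 0.022], 0.8), ([0.321, 0.107, 0.034], 0.65), ([0.436, 0.095, 0.022], 0.6)]
saddle_post [([0.322, 0.107, 0.031], 0.79), ([0.411, 0.002, 0.024], 0.64), ([0.448, 0.378, 0.026], 0.5), ([0.436, 0.093, 0.024], 0.46)]
jar []
tin [([0.578, -0.492, 0.11], 0.66)]
bracket [([0.74, -0.01, 0.007], 0.85), ([0.451, 0.378, 0.024], 0.48)]
offcut [([0.567, 0.478, 0.04], 0.7)]
```

View pics/a.png

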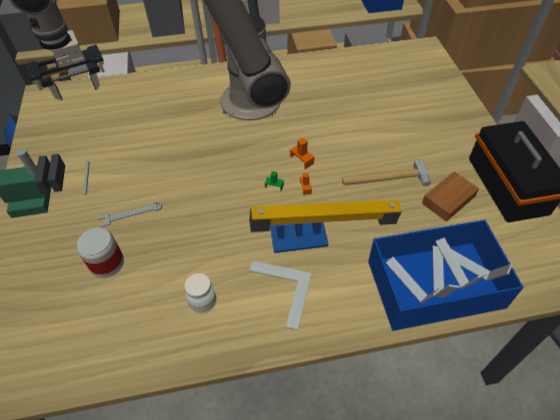

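View pics/b.png

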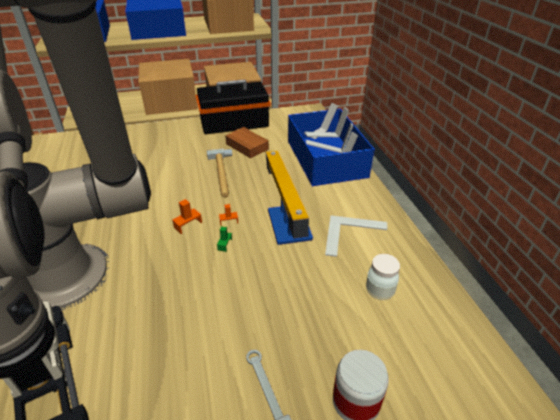

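The scene view shows the beam at about (325,213) over the blue stand at (300,235). The small orange saddle is at (306,184), with the larger orange one at (302,150) and the green one at (273,181). In the side view they are at (229,213), (187,214) and (225,237).

```bash
python3 - <<'E'
from h import *
w=robot.read_camera("wrist"); print(w["fovy"],w["hand_eye"].round(3).tolist())
a=robot.read_camera("scene"); b=robot.read_camera("side")
for n,c in(("scene",a),("side",b)):
    for t,z in (("beam",.11),("stand",.015)):
        r=robot.trace(t,c)
        m=r[0]["pixels"].astype(np.uint8)
        if t=="stand":
            hsv=cv2.cvtColor(c["img"],cv2.COLOR_RGB2HSV)
        else:
            hsv=cv2.cvtColor(c["img"],cv2.COLOR_RGB2HSV); m=m&((hsv[...,0]>15)&(hsv[...,0]<35)&(hsv[...,1]>150))
        v,u=np.nonzero(m)
        P=np.array([back(c,(x,y),z)[:2] for x,y in zip(u,v)],np.float32)
        (cx,cy),sz,ang=cv2.minAreaRect(P); print(n,t,cx,cy,sz,ang,len(P)); print(cv2.boxPoints(((cx,cy),sz,ang)).round(3).tolist())
E
```

```text
71.04673134321153 [[0.0, -0.956, -0.292, 0.079], [1.0, 0.0, -0.001, -0.0], [0.001, -0.292, 0.956, -0.158], [0.0, 0.0, 0.0, 1.0]]
scene beam 0.6176779270172119 0.11623571813106537 (0.389329195022583, 0.06129985675215721) 82.5226821899414 2467
[[0.5619999766349792, -0.0729999989271164], [0.6230000257492065, -0.08100000023841858], [0.6729999780654907, 0.3050000071525574], [0.6129999756813049, 0.31299999356269836]]
scene stand 0.6158788800239563 0.04527351260185242 (0.1481793075799942, 0.09328295290470123) 85.42625427246094 1420
[[0.5630000233650208, -0.02500000037252903], [0.656000018119812, -0.03200000151991844], [0.6679999828338623, 0.11500000208616257], [0.574999988079071, 0.12300000339746475]]
side beam 0.5985416769981384 0.10938038676977158 (0.34516286849975586, 0.04956003278493881) 89.12496948242188 1200
[[0.5709999799728394, -0.06300000101327896], [0.6209999918937683, -0.06400000303983688], [0.6259999871253967, 0.28200000524520874], [0.5759999752044678, 0.28200000524520874]]
side stand 0.5995247960090637 0.046867094933986664 (0.17727413773536682, 0.09940492361783981) 87.72124481201172 745
[[0.5460000038146973, -0.03999999910593033], [0.6460000276565552, -0.04399999976158142], [0.652999997138977, 0.13300000131130219], [0.5529999732971191, 0.13699999451637268]]
```

apply_moves:
  motion: "100 0 0 -6 0 0 0;100 3 -5 -2 0 0 0;100 3 -5 0 0 0 0;100 3 -5 0 0 0 0"

```text
time: 2.25
tool_pos: [0.192, -0.333, 0.307]
tool_rot: [3.141, -0.0, 0.284]
contact_force: [1.0, -0.0, 0.5]
opening: 0.0918
grip_force: 0.0
```

apply_moves:
  motion: "100 3.8 -2.5 0 0 0 0;100 3.8 -2.5 0 0 0 0;100 3.8 -2.5 0 0 0 0;100 3.8 -2.5 0 0 0 0;100 3.8 -2.5 0 0 0 0;100 3.8 -2.5 0 0 0 0;100 3.8 -2.5 0 0 0 0;100 3.8 -2.5 0 0 0 0;100 3.8 -2.5 0 0 0 0;100 3.8 -2.5 0 0 0 0;100 3.8 -2.5 0 0 0 0;100 3.8 -2.5 0 0 0 0.1;100 0 0 0 0 0 0.1;100 0 0 0 0 0 0.084;100 0 0 0 0 0 0"

```text
time: 4.12
tool_pos: [0.5451, 0.0815, 0.3066]
tool_rot: [3.141, 0.0, 0.002]
contact_force: [0.4, -0.4, -0.6]
opening: 0.0917
grip_force: 0.0
```

```bash
cat >> h.py <<'E'
from scipy.spatial.transform import Rotation as Ro
def wrist():
    s=robot.observe(); c=robot.read_camera("wrist")
    T=np.eye(4); T[:3,:3]=Ro.from_euler("xyz",s["tool_rot"]).as_matrix(); T[:3,3]=s["tool_pos"]
    M=np.linalg.inv(T@c["hand_eye"]); c["R"]=M[:3,:3]; c["t"]=M[:3,3]; return s,c
def rect(c,m,z):
    v,u=np.nonzero(m); P=np.array([back(c,(x,y),z)[:2] for x,y in zip(u,v)],np.float32); return cv2.minAreaRect(P)
def px(c,uv):
    pass
E
python3 - <<'E'
from h import *
s,c=wrist(); save(c,"w1.png"); print(s["tool_pos"],s["tool_rot"],s["time"])
for t in ["beam_plus","beam_minus","saddle","saddle_post"]:
    print(t,[(np.round(r["centre"],3).tolist(),round(r["score"],2)) for r in robot.search_frame(t,c)[:4]])
for t,z in (("beam",.11),("stand",.015)):
    m=robot.trace(t,c)[0]["pixels"]; r=rect(c,m,z); print(t,r,cv2.boxPoints(r).round(3).tolist())
for X in [(.44,.1,.023)]: print(proj(c,np.array(X)))
E
```

```text
[0.54508703 0.08153881 0.30656045] [3.14148595e+00 2.47545437e-04 1.79332113e-03] 4.125
beam_plus [([0.601, 0.11, 0.11], 0.57)]
beam_minus [([0.605, 0.108, 0.107], 0.86)]
saddle [([0.447, 0.103, 0.021], 0.88), ([0.325, 0.117, 0.071], 0.64), ([0.42, 0.018, 0.021], 0.58)]
saddle_post [([0.418, 0.015, 0.027], 0.9), ([0.327, 0.118, 0.07], 0.83), ([0.446, 0.101, 0.025], 0.8)]
beam ((0.603988528251648, 0.11154253035783768), (0.3906202018260956, 0.04165392369031906), 86.96099853515625) [[0.5730000138282776, -0.0820000022649765], [0.6140000224113464, -0.08500000089406967], [0.6349999904632568, 0.3050000071525574], [0.593999981880188, 0.30799999833106995]]
stand ((0.601514995098114, 0.04704553261399269), (0.15094339847564697, 0.10172996670007706), 86.73957824707031) [[0.5460000038146973, -0.02500000037252903], [0.6480000019073486, -0.03099999949336052], [0.6570000052452087, 0.11999999731779099], [0.5550000071525574, 0.125]]
[268.7226254  238.50769055]
```

View pics/w1.png

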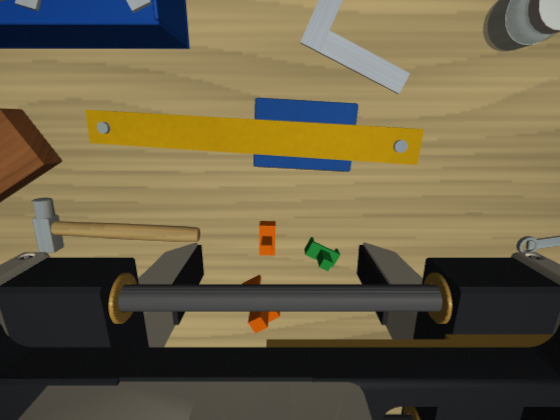

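The wrist view shows the beam from (88,125) to (420,147) over the stand base at (304,135). The small orange saddle is at (267,238) with its long side along x, the green one at (322,254), and the large orange one at (258,305). I'll build a tilt gauge from the scene camera, then go in for the grip.

```bash
cat >> h.py <<'E'
from scipy.optimize import least_squares
def tilt(yaw=-0.055,c=None):
    """tilt (+ = +y end down) and offset from far top edge of yellow in scene view"""
    c=c or robot.read_camera("scene"); h=cv2.cvtColor(c["img"],cv2.COLOR_RGB2HSV)
    m=((h[...,0]>17)&(h[...,0]<32)&(h[...,1]>190)&(h[...,2]>110)).astype(np.uint8); m[:185]=0; m[250:]=0; m[:,:200]=0; m[:,460:]=0
    n,l,st,_=cv2.connectedComponentsWithStats(m); 
    keep=np.isin(l,[i for i in range(1,n) if st[i,4]>40]); cols=np.nonzero(keep.any(0))[0]; top=keep.argmax(0)[cols].astype(float)
    # subpixel: none; robust line
    k=(cols>cols[0]+4)&(cols<cols[-1]-4); u=cols[k]; v=top[k]
    f=least_squares(lambda p:p[0]+p[1]*(u-320)/100-v,[200,-5],loss="soft_l1",f_scale=.4).x
    d=np.array([-np.sin(yaw),np.cos(yaw)])
    kn=np.array([.6015,.047])
    def line(t):
        e=np.array([-.02*np.cos(yaw),-.02*np.sin(yaw)])
        P=[[*(kn+e+d*s),.114-t*s] for s in (-.15,.15)]; a,b=proj(c,np.array(P)); return (b[1]-a[1])/(b[0]-a[0])*100
    ts=np.linspace(-.2,.2,41); return float(np.interp(0,np.array([line(t) for t in ts])-f[1],ts)) if line(.2)>line(-.2) else float(np.interp(0,-(np.array([line(t) for t in ts])-f[1]),ts)), f, (cols[0],cols[-1])
E
python3 - <<'E'
from h import *
for y in(-.053,-.045): print(tilt(y))
E
```

```text
(0.10299430543374759, array([203.71439416,  -5.13660062]), (np.int64(251), np.int64(401)))
(0.1130492187846441, array([203.71499151,  -5.14410733]), (np.int64(251), np.int64(401)))
```

apply_moves:
  motion: "100 2 -1 3.5 0 0 0;100 2 -1 3.5 0 0 0;100 1.9 -1 3.5 0 0 0;100 0 0 0 0 0 -0.17;100 0 0 0 0 0 -0.17;100 0 0 0 0 0 -0.17;100 0 0 0 0 0 -0.17;100 0 0 0 0 0 -0.17;100 0 0 0 0 0 -0.17;100 0 0 0 0 0 -0.17;100 0 0 0 0 0 -0.17;100 0 0 0 0 0 -0.155;100 0 0 0 0 0 0"

```text
time: 6.2
tool_pos: [0.6041, 0.1114, 0.2016]
tool_rot: [-3.142, 0.0, 1.515]
contact_force: [0.4, 1.1, -0.2]
opening: 0.0917
grip_force: 0.0
```

```bash
python3 - <<'E'
from h import *
s,c=wrist(); save(c,"w2.png"); print(s["tool_pos"],s["tool_rot"],s["time"])
m=robot.trace("beam",c)[0]["pixels"]; v,u=np.nonzero(m)
for a,b in((60,120),(120,180),(180,240),(240,300),(300,360),(360,420)):
    k=(v>=a)&(v<b)
    if k.sum()>50: print(a,[back(c,(x,(a+b)/2),.110)[:2].round(4).tolist() for x in (np.mean(u[k]),)])
print(tilt(-.053))
E
```

```text
[0.60410758 0.11143321 0.20164059] [-3.14157740e+00  1.02386011e-04  1.51453034e+00] 6.2
60 [[0.6099, 0.2131]]
120 [[0.6074, 0.1665]]
180 [[0.6045, 0.1142]]
240 [[0.6013, 0.0549]]
300 [[0.5974, -0.0129]]
(0.10299430543374759, array([203.71439416,  -5.13660062]), (np.int64(251), np.int64(401)))
```

View pics/w2.png

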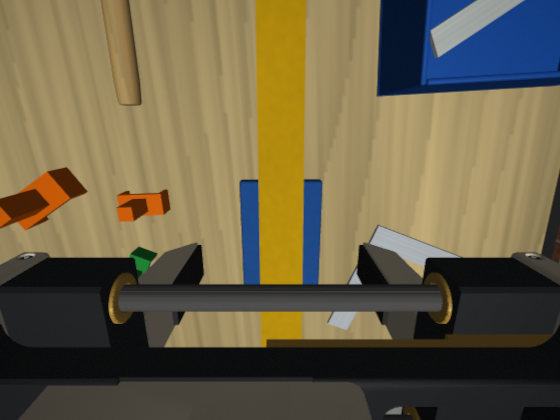

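The beam is centred between the fingers at about column 281, with the stand base at rows 180–285. I'll descend and grip lightly.

apply_moves:
  motion: "80 0 0 4 0 0 0;70 0 0 4 0 0 0;65 0 0 2.5 0 0 0;60 0 0 1.6 0 0 0;30 0 0 0 0 0 0;30 0 0 0 0 0 0;30 0 0 0 0 0 0;30 0 0 0 0 0 0"
  force: 6

```text
time: 7.35
tool_pos: [0.6049, 0.1115, 0.0817]
tool_rot: [3.139, -0.0, 1.516]
contact_force: [0.3, -0.1, 2.2]
opening: 0.0401
grip_force: 6.0
```

apply_moves:
  motion: "30 -0.65 0 -0.06 0 0 0;30 -0.65 0 -0.06 0 0 0;30 -0.65 0 -0.06 0 0 0;30 -0.65 0 -0.06 0 0 0;30 -0.65 0 -0.06 0 0 0;30 -0.65 0 -0.06 0 0 0;30 -0.65 0 -0.06 0 0 0;30 -0.65 0 -0.06 0 0 0;30 -0.65 0 -0.06 0 0 0;30 -0.65 0 -0.06 0 0 0;30 0 0 0 0 0 0"

```text
time: 8.72
tool_pos: [0.6009, 0.0467, 0.0876]
tool_rot: [3.14, -0.001, 1.515]
contact_force: [0.2, 2.4, 3.5]
opening: 0.04
grip_force: 6.0
```

apply_moves:
  motion: "60 0 0 0 0 0 0;60 0 0 0 0 0 0;60 0 0 0 0 0 0;60 0 0 0 0 0 0;60 0 0 0 0 0 0;60 0 0 0 0 0 0;60 0 0 0 0 0 0;60 0 0 0 0 0 0;60 0 0 0 0 0 0;60 0 0 0 0 0 0;60 0 0 0 0 0 0;60 0 0 0 0 0 0"

```text
time: 10.22
tool_pos: [0.6005, 0.0465, 0.0867]
tool_rot: [3.142, 0.0, 1.516]
contact_force: [-1.0, -0.7, 0.4]
opening: 0.0551
grip_force: 0.0
```

```bash
python3 - <<'E'
from h import *
c=robot.read_camera("scene"); print(tilt(-.055,c)); x=cv2.resize(c["img"][170:270,210:450],None,fx=3,fy=3); cv2.imwrite("pics/t1.png",x[:,:,::-1])
E
```

```text
(-0.09193609551358221, array([200.83520798, -17.14561574]), (np.int64(227), np.int64(380)))
```

View pics/t1.png

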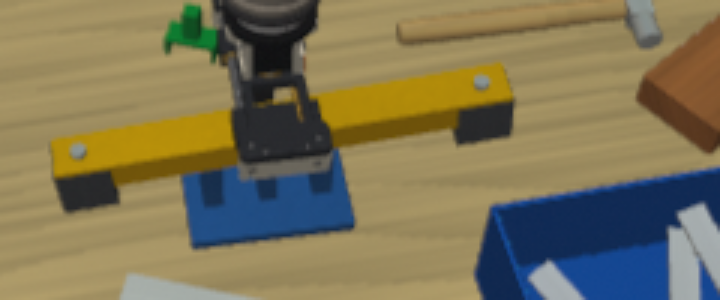

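The beam now has its -y end fully down (left end low in the crop), so the gauge works. Next I slide it +28 mm.

apply_moves:
  motion: "30 0 0 0 0 0 0;30 0 0 0 0 0 0;30 0 0 0 0 0 0;30 0.56 0 -0.05 0 0 0;30 0.56 0 -0.05 0 0 0;30 0.56 0 -0.05 0 0 0;30 0.56 0 -0.05 0 0 0;30 0.56 0 -0.05 0 0 0;30 0 0 0 0 0 0;60 0 0 0 0 0 0;60 0 0 0 0 0 0;60 0 0 0 0 0 0;60 0 0 0 0 0 0;60 0 0 0 0 0 0;60 0 0 0 0 0 0;60 0 0 0 0 0 0;60 0 0 0 0 0 0;60 0 0 0 0 0 0;60 0 0 0 0 0 0;60 0 0 0 0 0 0"

```text
time: 12.78
tool_pos: [0.6021, 0.0745, 0.0892]
tool_rot: [3.142, 0.0, 1.516]
contact_force: [0.1, -0.0, -0.8]
opening: 0.0549
grip_force: 0.0
```

```bash
python3 -c "
from h import *
print(tilt(-.055))"
```

```text
(0.0935208584957271, array([203.35775027,  -5.56997703]), (np.int64(238), np.int64(388)))
```

apply_moves:
  motion: "60 0 0 0.7 0 0 0;30 0 0 0 0 0 0;30 0 0 0 0 0 0;30 0 0 0 0 0 0;30 -0.47 0 -0.04 0 0 0;30 -0.47 0 -0.04 0 0 0;30 -0.46 0 -0.04 0 0 0;30 0 0 0 0 0 0;60 0 0 0 0 0 0;60 0 0 0 0 0 0;60 0 0 0 0 0 0;60 0 0 0 0 0 0;60 0 0 0 0 0 0;60 0 0 0 0 0 0;60 0 0 0 0 0 0;60 0 0 0 0 0 0;60 0 0 0 0 0 0;60 0 0 0 0 0 0;60 0 0 0 0 0 0;60 0 0 0 0 0 0"

```text
time: 15.32
tool_pos: [0.6013, 0.0605, 0.0834]
tool_rot: [-3.142, 0.0, 1.516]
contact_force: [-0.3, -0.3, 1.0]
opening: 0.0549
grip_force: 0.0
```

```bash
python3 -c "
from h import *
print(tilt(-.055))"
```

```text
(-0.012279832694808077, array([201.87254918, -12.17943121]), (np.int64(232), np.int64(385)))
```

apply_moves:
  motion: "65 0 0 -3 0 0 0;100 0 0 -4 0 0 0;100 0 0 -4 0 0 0;100 0 0 -4 0 0 0;100 0 0 -4 0 0 0;100 0 0 0 0 0 0"

```text
time: 16.12
tool_pos: [0.6027, 0.0606, 0.2772]
tool_rot: [3.134, -0.0, 1.516]
contact_force: [0.2, 0.3, 0.3]
opening: 0.0918
grip_force: 0.0
```

```bash
python3 - <<'E'
from h import *
s,c=wrist(); save(c,"w3.png"); print(s["tool_pos"],s["time"])
h=cv2.cvtColor(c["img"],cv2.COLOR_RGB2HSV); m=(h[...,0]>17)&(h[...,0]<32)&(h[...,1]>200)&(h[...,2]>110); m[:,:200]=0;m[:,360:]=0
P=[]
for r in range(5,250,5):
    x=np.nonzero(m[r])[0]
    if 25<len(x)<80: P.append(back(c,(x.mean(),r),.114)[:2])
P=np.array(P); k,b=np.polyfit(P[:,1],P[:,0],1); yaw=-np.arctan(k); print("yaw",yaw,"x at y.047",k*.047+b,len(P),np.std(P[:,0]-k*P[:,1]-b),P[:,1].min(),P[:,1].max())
print(tilt(yaw))
m=robot.trace("stand",c)[0]["pixels"]; r=rect(c,m,.015); print("stand",r,cv2.boxPoints(r).round(3).tolist())
print(robot.search_frame("saddle",c)[:3])
E
```

```text
[0.60265839 0.06055848 0.27720843] 16.125
yaw -0.05494738186046942 x at y.047 0.600115288540915 49 0.00022061330433569506 -0.0018243594189852053 0.24319729530387846
(-0.012646682632014893, array([201.85482328, -12.20656005]), (np.int64(232), np.int64(385)))
stand ((0.6003583669662476, 0.04686081036925316), (0.14868344366550446, 0.10046698153018951), 86.83750915527344) [[0.5460000038146973, -0.02500000037252903], [0.6460000276565552, -0.029999999329447746], [0.6549999713897705, 0.11800000071525574], [0.5540000200271606, 0.12399999797344208]]
[{'centre': [0.3296, 0.1187, 0.0317], 'score': 0.98}, {'centre': [0.4194, 0.0196, 0.0164], 'score': 0.66}, {'centre': [0.4479, 0.1055, 0.0202], 'score': 0.58}]
```

View pics/w3.png

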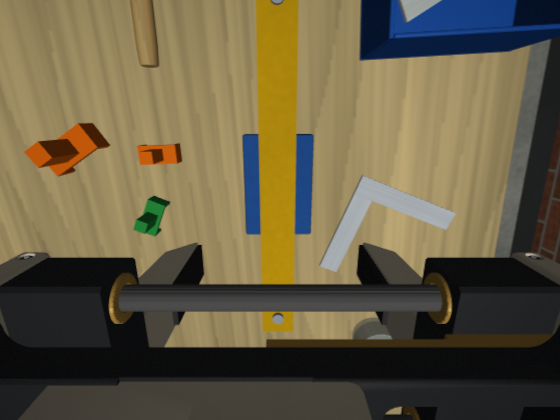

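The beam is at columns 258–298 over the stand base (244–312, rows 135–234). The small saddle is at (160,154) and the green one at (152,215). Tilt is about -0.015 rad, which is already level, but I'll nudge it +1 mm for margin.

apply_moves:
  motion: "100 0 0 5 0 0 0;80 0 0 5 0 0 0;65 0 0 5 0 0 0;60 0 0 3 0 0 0;60 0 0 1.1 0 0 0;30 0 0 0 0 0 0;30 0 0 0 0 0 0;30 0 0 0 0 0 0;30 0.06 0 0 0 0 0;30 0.06 0 0 0 0 0;30 0 0 0 0 0 0;60 0 0 0 0 0 0;60 0 0 0 0 0 0;60 0 0 0 0 0 0;60 0 0 0 0 0 0;65 0 0 -3 0 0 0;90 0 0 -5 0 0 0;100 0 0 -5 0 0 0;100 0 0 -5 0 0 0;100 0 0 0 0 0 0"

```text
time: 18.82
tool_pos: [0.6032, 0.0619, 0.2672]
tool_rot: [3.132, -0.0, 1.516]
contact_force: [0.3, -0.1, -0.4]
opening: 0.0913
grip_force: 0.0
```

apply_moves:
  motion: "100 1.7 -5 0 0 0 0;100 1 -5 0 0 0 0;100 1 -5 0 0 0 0;100 0 0 0 0 0 0.18;100 0 0 0 0 0 0.18;100 0 0 0 0 0 0.18;100 0 0 0 0 0 0.18;100 0 0 0 0 0 0.18;100 0 0 0 0 0 0.18;100 0 0 0 0 0 0.18;100 0 0 0 0 0 0.18;100 0 0 0 0 0 0.074;100 0 0 0 0 0 0"

```text
time: 20.45
tool_pos: [0.4531, 0.1069, 0.2615]
tool_rot: [3.141, 0.002, 0.003]
contact_force: [0.3, 0.5, -1.5]
opening: 0.0919
grip_force: 0.0
```

```bash
python3 - <<'E'
from h import *
print(tilt(-.055))
s,c=wrist(); print(s["tool_pos"],s["tool_rot"],s["time"]); save(c,"w4.png")
h=cv2.cvtColor(c["img"],cv2.COLOR_RGB2HSV); m=((h[...,0]<14)&(h[...,1]>190)&(h[...,2]>60)).astype(np.uint8)
n,l,st,ce=cv2.connectedComponentsWithStats(m)
for i in range(1,n):
    if st[i,4]>150: print(st[i],ce[i].round(1),cv2.minAreaRect(np.argwhere(l==i)[:,::-1].astype(np.float32)))
for r in robot.search_frame("saddle_post",c)[:3]: print(r["centre"],r["score"],proj(c,np.array(r["centre"])))
E
```

```text
(-0.010803357226296256, array([202.0962133 , -12.08730598]), (np.int64(232), np.int64(385)))
[0.45322357 0.10696183 0.26163044] [3.14146151e+00 1.41174927e-03 3.49590264e-03] 20.5
[274 171  19  39 705] [282.9 190. ] ((283.0, 190.0), (38.0, 18.0), 90.0)
[ 251  237   45   48 1237] [271.7 264.2] ((272.20001220703125, 265.9000244140625), (52.771202087402344, 33.541019439697266), 63.43495178222656)
[0.4185, 0.0174, 0.0248] 0.74 [344.31373635 204.81954926]
[0.4483, 0.1029, 0.024] 0.68 [283.23430509 183.5250752 ]
```

View pics/w4.png

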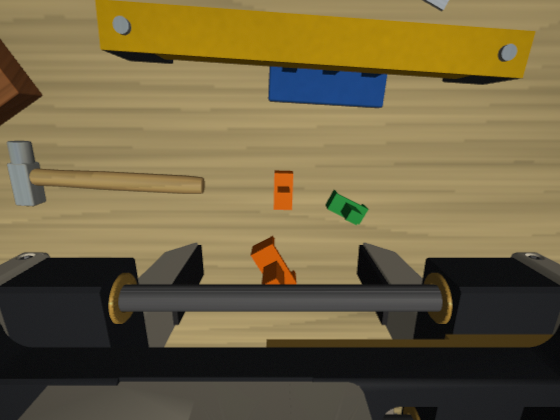

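The small saddle is at (283,190) and upright, with its bridge along x at about yaw 0, and it's clear of the green one at (347,207). The beam still reads level.

```bash
python3 - <<'E'
from h import *
c={"fovy":71.04673,"cx":280,"cy":210}
s,c=wrist()
h=cv2.cvtColor(c["img"],cv2.COLOR_RGB2HSV); m=((h[...,0]<14)&(h[...,1]>190)&(h[...,2]>60))[165:214,268:300]
for i,r in enumerate(m):
    x=np.nonzero(r)[0]
    if len(x): print(165+i,268+x.min(),268+x.max(),c["img"][165+i,283])
for x in(.445,.45,.455):
  print(x,[proj(c,np.array(p)).round(1).tolist() for p in((x+.026,.103-.013,.023),(x+.026,.103+.013,.023),(x+.008,.103,.023),(x+.008,.103,.059),(x-.008,.103-.008,.059),(x-.008,.103+.008,.059))])
E
```

```text
171 275 291 [90 41  7]
172 275 291 [96 43  5]
173 275 292 [142  67  13]
174 275 292 [209 101  21]
175 275 292 [209 100  20]
176 275 292 [209 100  21]
177 275 292 [209 100  20]
178 275 292 [209 100  19]
179 275 292 [209 100  19]
180 275 292 [209 100  19]
181 275 292 [209 100  21]
182 275 292 [208  99  19]
183 275 292 [208  99  18]
184 275 292 [208  99  18]
185 275 292 [204  96  18]
186 275 292 [166  78  11]
187 275 292 [90 41  7]
188 274 292 [90 41  7]
189 274 292 [90 40  6]
190 274 292 [89 40  4]
191 274 291 [96 44  6]
192 274 291 [142  66  11]
193 274 291 [207  98  18]
194 274 291 [206  98  16]
195 274 291 [207  98  18]
196 274 291 [206  97  16]
197 274 291 [208  98  20]
198 274 291 [207  97  17]
199 274 291 [207  98  17]
200 274 291 [206  97  17]
201 274 291 [206  97  17]
202 274 291 [206  97  17]
203 274 291 [206  97  15]
204 274 291 [206  96  14]
205 274 291 [206  97  14]
206 274 291 [206  97  15]
207 274 291 [206  97  17]
208 274 291 [205  96  16]
209 275 291 [200 104  37]
0.445 [[292.8, 167.1], [273.6, 167.0], [283.1, 180.2], [283.4, 185.9], [289.6, 198.2], [277.0, 198.2]]
0.45 [[292.9, 163.4], [273.6, 163.3], [283.2, 176.5], [283.4, 181.9], [289.7, 194.4], [277.0, 194.4]]
0.455 [[293.0, 159.6], [273.6, 159.6], [283.2, 172.9], [283.5, 178.0], [289.7, 190.5], [277.0, 190.5]]
```

apply_moves:
  motion: "60 -0.8 0.2 4 0 0 0;45 -0.8 0.2 5 0 0 0;45 0 0 5 0 0 0;45 0 0 5 0 0 0;45 0 0 3 0 0 0;45 0 0 1.5 0 0 0;45 0 0 0 0 0 0;5 0 0 0 0 0 0;5 0 0 0 0 0 0;5 0 0 0 0 0 0;5 0 0 0 0 0 0"
  force: 20

```text
time: 22.02
tool_pos: [0.438, 0.1029, 0.028]
tool_rot: [3.142, -0.001, 0.002]
contact_force: [-0.8, 0.6, 5.3]
opening: 0.0157
grip_force: 20.0
```

apply_moves:
  motion: "5 0 0 -2 0 0 0;5 0 0 -4 0 0 0;5 0 0 -4 0 0 0;5 0 0 -4 0 0 0;5 0 0 -2 0 0 0.055;5 0 0 0 0 0 0"

```text
time: 22.78
tool_pos: [0.4383, 0.103, 0.1886]
tool_rot: [-3.141, -0.003, -0.053]
contact_force: [-0.5, -0.1, -0.5]
opening: 0.016
grip_force: 20.0
```

```bash
python3 - <<'E'
from h import *
s,c=wrist(); print(s["tool_pos"],s["tool_rot"],s["opening"],s["time"]); save(c,"w5.png")
M=np.linalg.inv(c["hand_eye"]); c["R"]=M[:3,:3]; c["t"]=M[:3,3]
# tool coords: saddle z=0 at tool z=+.028, bridge top z=.023 -> tool z .005
for d in(-.002,0,.002): print(d,[proj(c,np.array(p)).round(1).tolist() for p in((d+.026,-.013,.005),(d+.026,.013,.005),(d+.008,0,.005),(d+.008,0,-.031),(d+.026,0,.028))])
h=cv2.cvtColor(c["img"],cv2.COLOR_RGB2HSV); m=((h[...,0]<14)&(h[...,1]>190)&(h[...,2]>60))
for r in range(190,290,2):
    x=np.nonzero(m[r,230:330])[0]
    if len(x): print(r,230+x.min(),230+x.max(),c["img"][r,280])
E
```

```text
[0.43831531 0.10295643 0.18856179] [-3.14129277 -0.00332251 -0.05272758] 0.01601204988041062 22.775
-0.002 [[258.2, 218.3], [302.7, 218.4], [280.4, 246.7], [280.5, 277.3], [280.4, 207.1]]
0 [[258.2, 215.1], [302.8, 215.1], [280.4, 243.6], [280.5, 273.7], [280.4, 204.2]]
0.002 [[258.1, 211.8], [302.9, 211.8], [280.4, 240.5], [280.5, 269.9], [280.4, 201.3]]
208 261 299 [97 45  7]
210 261 300 [97 44  4]
212 260 300 [97 44  6]
214 260 301 [97 44  5]
216 259 301 [111  50   6]
218 259 302 [216 101  15]
220 259 301 [215 101  16]
222 259 301 [214 100  14]
224 259 301 [214  99  13]
226 259 301 [215 100  17]
228 259 301 [215 100  16]
230 259 301 [214 100  15]
232 259 301 [213  99  12]
234 259 301 [213  98  12]
236 259 301 [213  99  13]
238 259 301 [214  99  14]
240 259 301 [213  99  11]
242 259 301 [213  98  12]
244 263 297 [213  99  12]
246 266 293 [97 44  5]
248 267 293 [97 44  6]
250 266 293 [97 44  7]
252 266 294 [96 43  4]
254 266 294 [97 44  7]
256 266 294 [97 44  6]
258 266 294 [97 44  7]
260 265 294 [96 44  6]
262 265 295 [97 44  6]
264 265 295 [97 44  6]
266 265 295 [97 43  5]
268 265 295 [96 43  6]
270 264 295 [96 44  6]
272 264 296 [96 43  4]
274 264 296 [97 44  7]
276 264 296 [188  86  11]
278 264 296 [211  96  10]
280 264 296 [211  97  12]
282 264 296 [210  97  11]
284 264 296 [108  56  21]
```

View pics/w5.png

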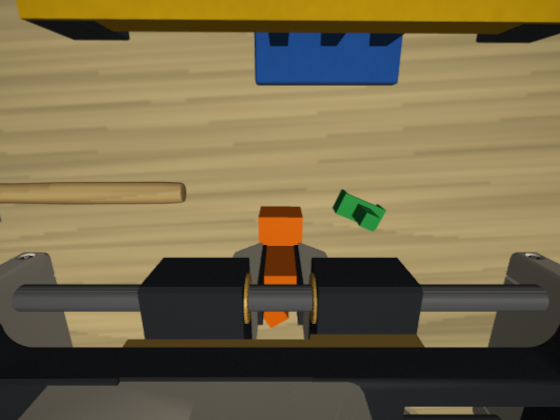

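The saddle is held square, with its bridge edge at row 217 and post centred at column 280. It sits about 1 mm behind the TCP. Now moving over the knife.

apply_moves:
  motion: "5 3.3 0.95 0 0 0 0;5 3.4 0.95 0 0 0 0;5 3.3 0.95 0 0 0 0;5 3.3 0.94 0 0 0 0;5 3.3 0.94 0 0 0 0;5 0 0 0 0 0 0;5 0 0 0 0 0 0;5 0 0 0 0 0 0"

```text
time: 23.82
tool_pos: [0.5999, 0.0473, 0.187]
tool_rot: [-3.142, 0.001, -0.052]
contact_force: [-0.1, -0.3, -0.2]
opening: 0.0157
grip_force: 20.0
```

```bash
python3 - <<'E'
from h import *
s,c=wrist(); print(s["tool_pos"],s["tool_rot"],s["time"]); save(c,"w6.png"); print(tilt(-.055))
h=cv2.cvtColor(c["img"],cv2.COLOR_RGB2HSV); m=(h[...,0]>17)&(h[...,0]<32)&(h[...,1]>190)&(h[...,2]>90)
for u in (150,200,230,330,360,400):
    r=np.nonzero(m[:,u])[0]; 
    if len(r): print(u,r.min(),r.max(),back(c,(u,r.min()-.5),.114).round(4)[:2],back(c,(u,r.max()+.5),.114).round(4)[:2])
E
```

```text
[0.59986859 0.04727347 0.18697339] [-3.14158855e+00  1.33833584e-03 -5.24399109e-02] 23.825
(-0.011093160592342667, array([202.13684807, -12.10538837]), (np.int64(232), np.int64(385)))
150 187 239 [0.6331 0.1503] [0.5875 0.1586]
200 187 239 [0.631  0.1102] [0.5853 0.1163]
230 187 239 [0.6297 0.0862] [0.584  0.0909]
330 187 239 [0.6255 0.0061] [0.5796 0.0062]
360 187 239 [ 0.6243 -0.0179] [ 0.5783 -0.0192]
400 187 239 [ 0.6226 -0.0499] [ 0.5765 -0.053 ]
```

View pics/w6.png

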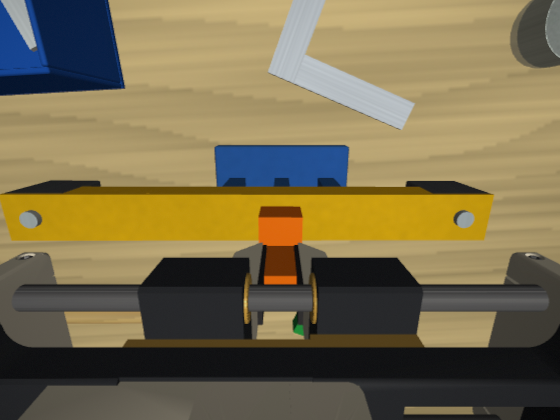

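The saddle is over the beam at (281,225) with the beam spanning rows 187–239, still level. I'll shift +2 mm in x and lower it in stages.

apply_moves:
  motion: "5 0.21 0.02 1 0 0 0;5 0 0 1.5 0 0 0;5 0 0 1.2 0 0 0;5 0 0 0 0 0 0;5 0 0 0 0 0 0"

```text
time: 24.55
tool_pos: [0.6032, 0.0465, 0.1505]
tool_rot: [3.142, -0.0, -0.053]
contact_force: [-0.6, -0.2, -0.2]
opening: 0.016
grip_force: 20.0
```

```bash
python3 - <<'E'
from h import *
s,c=wrist(); print(s["tool_pos"],s["tool_rot"],s["time"])
h=cv2.cvtColor(c["img"],cv2.COLOR_RGB2HSV); m=(h[...,0]>17)&(h[...,0]<32)&(h[...,1]>190)&(h[...,2]>90)
for u in (220,340): 
    print(u,[(r,int(c["img"][r,u,0])) for r in range(160,262) if m[r,u]!=m[r-1,u] or abs(int(c["img"][r,u,0])-int(c["img"][r-1,u,0]))>25])
# leg inner edges col 260..300 not visible from the front; expected rows of beam top edges for beam centred on saddle (tool d=-.001)
Rt=Ro.from_euler("xyz",s["tool_rot"]).as_matrix()
for d in(-.003,-.001,.001):
    print(d,[proj(c,s["tool_pos"]+Rt@np.array([d+e,yy,s["tool_pos"][2]-.114])).round(1).tolist() for e in(-.02,.02) for yy in(.02,-.02)])
E
```

```text
[0.60315223 0.04651301 0.15048798] [ 3.14152130e+00 -3.07668681e-04 -5.32128516e-02] 24.55
220 [(200, 49), (201, 103), (212, 161), (213, 200), (257, 139), (258, 19)]
340 [(200, 50), (201, 106), (212, 165), (213, 203), (257, 143), (258, 16)]
-0.003 [[307.6, 265.3], [253.1, 265.2], [309.2, 213.3], [251.6, 213.3]]
-0.001 [[307.7, 262.8], [253.1, 262.8], [309.3, 210.6], [251.5, 210.6]]
0.001 [[307.8, 260.3], [253.0, 260.3], [309.4, 207.8], [251.4, 207.8]]
```

apply_moves:
  motion: "5 -0.15 -0.04 0 0 0 0;5 0 0 0 0 0 0;5 0 0 0.5 0 0 0;5 0 0 0.5 0 0 0;5 0 0 0.5 0 0 0;5 0 0 0 0 0 0;5 0 0 0 0 0 0"

```text
time: 25.48
tool_pos: [0.6015, 0.047, 0.1354]
tool_rot: [3.141, -0.0, -0.053]
contact_force: [-1.0, -0.6, -0.8]
opening: 0.0157
grip_force: 20.0
```

apply_moves:
  motion: "5 0 0 0.4 0 0 0;5 0 0 0.4 0 0 0;5 0 0 0.2 0 0 0;5 0 0 0 0 0 0;5 0 0 0 0 0 0"

```text
time: 26.1
tool_pos: [0.6015, 0.047, 0.1255]
tool_rot: [3.141, -0.0, -0.053]
contact_force: [0.3, -0.4, -0.6]
opening: 0.0159
grip_force: 20.0
```

apply_moves:
  motion: "5 0 0 0.1 0 0 0;5 0 0 0 0 0 0;5 0 0 0 0 0 0"

```text
time: 26.48
tool_pos: [0.6015, 0.047, 0.1245]
tool_rot: [3.141, -0.0, -0.053]
contact_force: [-0.2, -0.0, -0.3]
opening: 0.0156
grip_force: 20.0
```

apply_moves:
  motion: "5 0 0 0.07 0 0 0;5 0 0 0 0 0 0;5 0 0 0 0 0 0"

```text
time: 26.85
tool_pos: [0.6016, 0.047, 0.124]
tool_rot: [3.142, -0.0, -0.053]
contact_force: [-1.1, 0.6, 2.1]
opening: 0.0158
grip_force: 20.0
```

Light contact at the expected height. Releasing and retreating upward.

apply_moves:
  motion: "22 0 0 0 0 0 0;28 0 0 0 0 0 0;40 0 0 0 0 0 0;45 0 0 0 0 0 0;45 0 0 -1 0 0 0;45 0 0 -3 0 0 0;45 0 0 -4 0 0 0;45 -2 0 -5 0 0 0;45 -4 0 -4 0 0 0;45 -4 0 0 0 0 0;45 0 0 0 0 0 0;45 0 0 0 0 0 0;45 0 0 0 0 0 0;45 0 0 0 0 0 0;45 0 0 0 0 0 0"

```text
time: 28.72
tool_pos: [0.5019, 0.0523, 0.2932]
tool_rot: [3.142, 0.001, -0.053]
contact_force: [0.1, 0.4, -0.1]
opening: 0.0411
grip_force: 0.0
```

```bash
python3 - <<'E'
from h import *
s,w=wrist(); c=robot.read_camera("scene"); d=robot.read_camera("side"); print(s["tool_pos"],s["time"],tilt(-.055,c))
for t in("saddle","saddle_post"):
  for k in(w,c): print(t,[(np.round(r["centre"],4).tolist(),round(r["score"],2)) for r in robot.search_frame(t,k)[:4]])
A=cv2.resize(c["img"][170:270,210:450],(720,300)); B=cv2.resize(w["img"][:280],(560,280)); D=cv2.resize(d["img"][140:250,250:330],(220,300))
o=np.zeros((590,800,3),np.uint8); o[:300,:580]=A[:,60:640]; o[:300,580:]=D; o[305:585,:560]=B; cv2.imwrite("pics/f.png",o[:,:,::-1])
E
```

```text
[0.50191088 0.05227039 0.29323682] 28.725 (-0.009722413847783261, array([202.12649995, -12.01985636]), (np.int64(232), np.int64(385)))
saddle [([0.4191, 0.0164, 0.0202], 0.92), ([0.6039, 0.047, 0.1155], 0.59), ([0.3342, 0.1176, 0.0313], 0.56)]
saddle [([0.331, 0.1135, 0.0315], 0.92), ([0.6108, 0.0466, 0.1156], 0.51), ([0.4148, 0.0057, 0.0213], 0.51)]
saddle_post [([0.4151, 0.0137, 0.024], 0.81), ([0.6017, 0.0468, 0.12], 0.61), ([0.4543, 0.3961, 0.0253], 0.38)]
saddle_post [([0.4158, 0.0125, 0.0258], 0.77), ([0.3304, 0.1181, 0.0313], 0.56), ([0.6123, 0.048, 0.1209], 0.48), ([0.6189, 0.0413, 0.0149], 0.19)]
```

View pics/f.png

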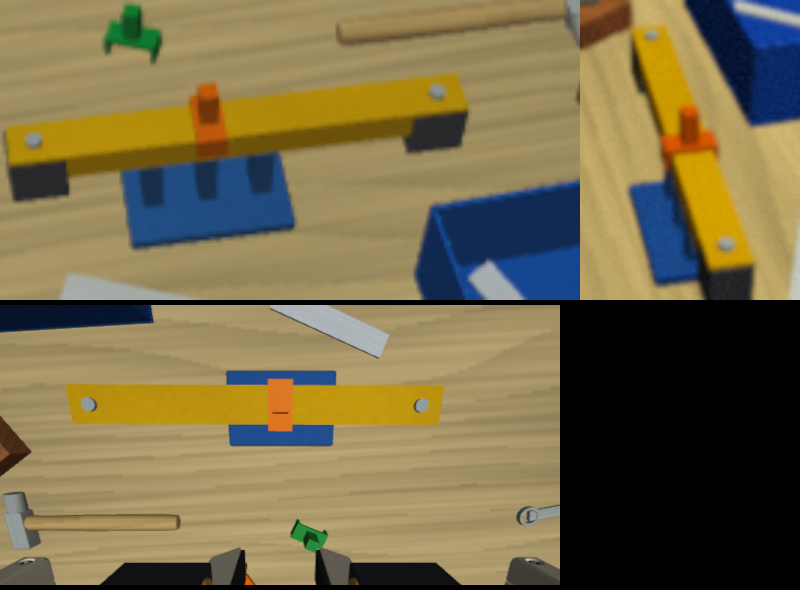

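The saddle is astride the beam and fully down, centred over the middle post and base (281 against the base's 228–335). The beam reads level, at about -0.01 rad.

```bash
python3 -c "
from cell import robot
print(robot.hand_in())"
```

```text
the job is handed in; nothing more can be done
None
```

I handed the job in at about 29 s: the beam balances level on the knife edge (measured tilt about 0.01 rad), with the orange saddle fully down astride it above the edge and released; the hand-in gave no verdict.

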